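Tug, unbolt and hold open the slide box

ROBOT

A 7-joint arm with a two-finger parallel gripper is mounted at the origin on a cart in front of the work surface, level with it; the furniture and walls round the work are solid. World frame = base frame: x ahead of the robot, y to its left, z up, the work surface at z = 0. Lengths are in m, angles in rad, forces in N, time in s.
With the tool pointing down it reaches from about 0.4 to 0.85 m from the base axis. Payload 4.5 kg.
Tool frame: the origin (TCP) lies at the very end of the fingers, on their centre line; the grasp point (between the pads) lies 19 mm behind it; z points along the fingers, y is the line along which they close (so a half turn about z gives the same grasp; the last joint's range is limited). The gripper opens to 88 mm and grips with 3 to 60 N. Pads are 18 mm wide; open, the fingers measure 123 mm over their backs; the gripper's body (75 mm by 187 mm) begins 45 mm behind the grasp point.
Start: joints at [-1.118, 0.689, -0.195, 1.565, 0.157, 0.902, -0.215], TCP at [0.254, 0.571, 0.239] pointing down, gripper open.
Joint ranges: [-3.01, 3.01], [-0.46, 2.08], [-1.47, 1.51], [0.13, 2.56], [-1, 4.14], [0.04, 2.09], [-2.66, 2.66]. Speed limits (rad/s): [2.57, 2.57, 3.14, 3.14, 3.14, 3.14, 3.14].

INTERFACE

Orientations are given as a unit quaternion [x, y, z, w].
In Python, from plant import r, optics gives the robot as it stands.
- The arm moves only by the tool servo_tool, never from a script. Its arguments are lists of equal length, an entry for each row: "translation": the shift along the tool's x, y, z in m, a list of three; "turn": the turn, a rotation vector about the tool's x, y, z in rad, a list of three. In form: {"translation": [[dx, dy, dz], ...], "turn": [[rx, ry, rz], ...]}. A call has 1 to 10 rows; each row shifts and turns the commanded pose from where the row before left it, along the tool's axes as they then stand; what a row does not reach is not made up. A row lasts 1/8 s, in which the tool goes at most 62.5 mm and 10.7 degrees, less where a joint would pass 70% of its speed; a pose out of reach is approached as far as the arm can. A call is refused whole if a number of a shift passes 0.0625 or a number of a turn 0.188, either way. A call with a gripper value outside its range is refused whole. "grip" is the opening, from 0 (shut) to 1 (fully open), set as the call begins (left out, the last holds). The fingers move at their own pace and stop on an object; "grip_force" is the grip in N (left out, the last holds). Time passes only in rows, so rows that do not move let the fingers close. It gives the time, the measured TCP pose, the force, the opening and the grip force at its end, in the units of the state.
- r.get_state(): the state, without advancing time (a new reading comes with each control period).
- optics.snapshot(name): name is "side" or "top"; returns a dict with "img" (384x512x3 uint8, red, green, blue), "z_map" (384x512 float32, m along the optical axis (not along the pixel's ray), 0 where there is no reading), "mtx" (3x3 intrinsics, pixels), "R" (3x3) and "t" (3): a world point X has camera coordinates R X + t. Camera axes: x right, y down, z forward; pixel columns grow to the right and rows downward; lengths in m; the calibration is good to about 2 mm. A picture is of the moment at which its call begins.
- r.finish_job(): hands the job in; it is judged then, once.
The state is a dict: "clock": time; "q": joint angles; "qd": joint speeds; "joint_torque": joint torques, N m; "tool_pos": TCP position; "eef_rot": TCP orientation; "contact_force": force on the tool from outside, world axes, zero at the start; "moment": the same for the moment, N m; "opening": opening from 0.0 (shut) to 1.0 (fully open); "finger_force": force on a finger pad.
Only numpy, scipy, OpenCV 4.12 (cv2) and the standard library are available. Lean on these libraries where they do the work, as an engineer would, in place of code of your own. Each camera call takes 0.05 s, during which the arm holds its last target. There are 200 camera calls.

TASK

I want to put slides away in the red slide box, so please open it for me and keep it open. Before you touch its little bolt, tug the lid up lightly by the black pull to feel whether the bolt has caught it - don't wrench it; if it is caught, slide the bolt clear by its knob. Then raise the lid until it stands steeply up, about two thirds of the way to vertical or a little more, without tipping it over backwards; it has no stay and falls shut by itself, so finish while still holding it there, and leave the other things on the desk where they are.

Things in the scene. Friction and masses are not known exactly. Their poses are not given: they have to be found in the camera images.
- slide_box: the red slide box, fixed to the desk: 103 x 171 x 45 mm (x, y, z), turned by up to 0.25 rad. Origin at the centre of its underside; x points from its front to its hinge side (away from the robot), y to its left, z up. Front wall at x = -48 mm. The lid's hinge axis runs along its y at x = +49 mm, 33 mm above the desk.
- slide_box_lid: its lid, 96 x 172 mm, 12 mm high, under 0.3 kg. Origin and axes coincide with the box's when shut. It opens upward about the hinge's +y axis, so its tilt is the opening angle: 0 shut, 1.57 upright. No stay, no spring: it falls shut if let go. Caught, it still lifts about 2.5 mm at its front (0.025 rad) until the bolt stops it; free, it keeps rising.
- lid_pull (a point): gripping point on the lid's black finger pull, a flat tab sticking out forward from the lid's front edge, 16 mm wide along the box's y, 6 mm thick, in mid width and thickness, 123 mm from the hinge axis, 25 mm in front of the lid's edge, 14 mm behind the tab's tip. Shut: box x = -74, y = -50, z = 39.5 mm, nothing below it.
- bolt_knob (a point): middle of the knob of the small barrel bolt on the box's front: a round steel stud 10 mm in diameter (12 at its end) sticking out forward, 22 mm above the desk, 22 mm in front of the box's front wall, 11 mm behind the stud's end. It slides along the box's y, from y = +24 mm (fully in) to y = +40 mm (fully drawn, at its stop): toward the box's left releases the lid.
- bolt: the bolt itself, with its knob; about 1.2 N of friction, no spring, it stays where it is left and may start anywhere along its 16 mm way. Its end goes into a closed steel keeper on the lid's front, so one cannot see whether it holds; fully drawn the lid is always free. Origin: the box's origin when fully in.
- mug: white mug, 79 mm across and 89 mm high, behind the box; origin under its centre. To be left alone.
- mount_medium: small white bottle with a green cap, 30 mm across and 68 mm high, to the right of the box; origin under its centre. To be left alone.
- coverslips: pale blue box 30 x 60 x 18 mm, in front of the telephone; origin under its centre. To be left alone.

How it is judged:
By the outcome, as a careful person would: the job done as asked, in the order asked, and still so for the second after the job is handed in, while the arm keeps its last pose, push and grip.
It also fails if it takes over 48 s, if anything falls off the work surface, if the arm or the gripper's body presses on something with over 40 N, if the wrist force passes 120 N, or if a joint passes its speed limit or range.

## Working session

There is one attempt and no reset: what is moved stays moved. The work goes in short steps, Python scripts to look and compute and a tool call to move; the robot and the scene stay as the last step left them, time stands still between calls to the robot, and variables do not carry over. Pictures are saved under pics/ and viewed, at most 10 in all, crops included, and the job is handed in when it is done.

Besides the shell and the picture viewer there is one more tool, called after "Call:" as name(argument=value, ...) on one line, values as JSON. servo_tool: Moves the arm, as the interface text tells. Its arguments: {"type":"object","properties":{"translation":{"type":"array"},"turn":{"type":"array"},"grip":{"type":"number"},"grip_force":{"type":"number"}},"required":["translation","turn"]}

```bash
ls; mkdir -p pics; python3 - <<'E'
from plant import r, optics
import cv2,numpy as np
s=r.get_state();print(s)
for n in("side","top"):
    d=optics.snapshot(n);np.savez(f"{n}0.npz",**d);cv2.imwrite(f"pics/{n}0.png",d["img"][:,:,::-1]);print(n,d["mtx"],d["R"],d["t"])
E
```

```text
pics
{'clock': 0.0, 'q': array([-1.11818442,  0.68997131, -0.1945143 ,  1.56632954,  0.15731053,
        0.90251724, -0.21509117]), 'qd': array([-5.13473095e-04,  8.20534989e-04, -1.23919959e-03,  7.12844312e-04,
        3.63064572e-05, -1.20174697e-03,  2.36684008e-04]), 'joint_torque': array([ 6.73189006e-04, -5.27555788e+01, -1.26694523e+00, -1.53424412e+01,
       -5.26542915e-02,  6.62129445e-03,  1.77280622e-04]), 'tool_pos': array([0.25396431, 0.57038499, 0.23792183]), 'eef_rot': array([ 2.07830740e-01,  9.78164375e-01, -9.08472494e-04, -1.19203146e-04]), 'contact_force': array([0.21557108, 0.18172163, 0.44594239]), 'moment': array([0.07239217, 0.0036699 , 0.06190667]), 'finger_force': 0.0, 'opening': 1.0002169040085973}
side [[499.48591346   0.         260.43646587]
 [  0.         499.48591346 189.91082859]
 [  0.           0.           1.        ]] [[ 0.90436558 -0.426737    0.00429229]
 [-0.25727173 -0.55319462 -0.79233009]
 [ 0.34049104  0.71545178 -0.61007754]] [-0.45637058  0.26190347  0.79067898]
top [[365.71312378   0.         256.19454763]
 [  0.         365.71312378 190.76577354]
 [  0.           0.           1.        ]] [[ 0.00632881 -0.99969673 -0.02379924]
 [-0.9965597  -0.00433863 -0.08276436]
 [ 0.082636    0.02424116 -0.99628493]] [0.10535772 0.58593663 0.84879617]
```

View pics/side0.png

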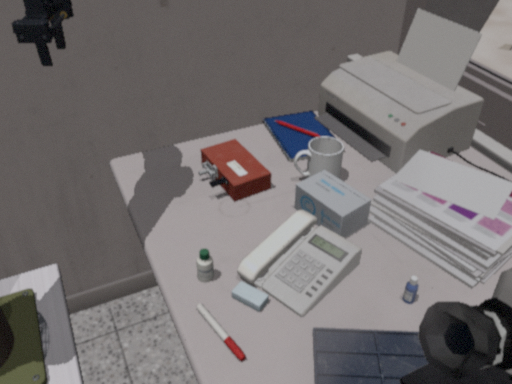

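View pics/top0.png

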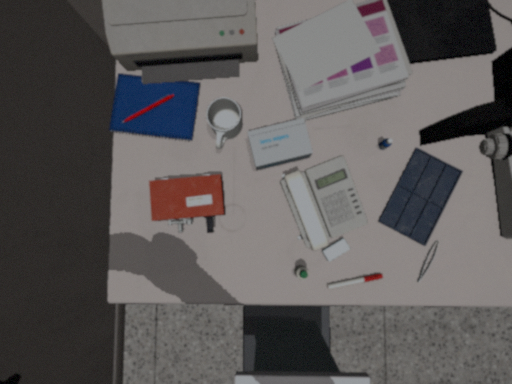

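The side view shows the red box near (235,168) with its bolt near (208,175). In the top view the box is at (187,197), the black pull at (210,223) and the bolt knob near (180,223). Next I'll measure and zoom in.

```bash
cat > h.py <<'E'
import numpy as np,cv2
def unproj(d,u,v,z=None):
    K,R,t=d["mtx"],d["R"],d["t"]
    z=d["z_map"][v,u] if z is None else z
    c=np.linalg.inv(K)@np.array([u*z,v*z,z]);return R.T@(c-t)
def ray_z(d,u,v,h):
    K,R,t=d["mtx"],d["R"],d["t"]
    o=-R.T@t; w=R.T@np.linalg.inv(K)@np.array([u,v,1.]); return o+w*(h-o[2])/w[2]
def cloud(d):
    vv,uu=np.mgrid[:384,:512];z=d["z_map"];K=d["mtx"]
    c=np.stack([(uu-K[0,2])/K[0,0]*z,(vv-K[1,2])/K[1,1]*z,z],-1)
    return (c-d["t"])@d["R"]
def proj(d,X):
    c=d["R"]@np.asarray(X)+d["t"];p=d["mtx"]@c;return p[:2]/p[2]
E
python3 - <<'E'
from h import *
for n in("side","top"):
    d=dict(np.load(n+"0.npz"));P=cloud(d);i=d["img"].astype(int)
    m=(i[...,0]>70)&(i[...,0]>2*i[...,1])&(d["z_map"]>0)&(P[...,2]>.02)&(P[...,2]<.07)
    nl,lab,st,_=cv2.connectedComponentsWithStats(m.astype(np.uint8));k=1+st[1:,4].argmax();m=lab==k
    top=m&(P[...,2]>.038);Q=P[top];print(n,st[k],Q.mean(0),np.percentile(Q[:,2],[5,50,95]))
    rc=cv2.minAreaRect(Q[:,:2].astype(np.float32));print(rc,cv2.boxPoints(rc))
a,b=[dict(np.load(n+"0.npz"))["img"] for n in("side","top")]
A=cv2.resize(a[130:210,185:285],(800,640)[:2],interpolation=cv2.INTER_CUBIC)[:600]
B=cv2.resize(b[165:240,140:240],(800,600),interpolation=cv2.INTER_CUBIC)
cv2.imwrite("pics/a.png",A[:,:,::-1]);cv2.imwrite("pics/b.png",B[:,:,::-1])
E
```

```text
side [238 173  32  13  76] [0.58118229 0.19092575 0.04146396] [0.03880681 0.04137712 0.04401158]
((0.5751014947891235, 0.19552965462207794), (0.0803111121058464, 0.018533220514655113), 7.335039138793945) [[0.5340915  0.19959372]
 [0.53645766 0.18121216]
 [0.6161115  0.19146559]
 [0.61374533 0.20984715]]
top [ 151  175   73   45 2243] [0.56960617 0.27580993 0.04476067] [0.04238114 0.04475551 0.04712448]
((0.56770920753479, 0.2712911367416382), (0.09197158366441727, 0.16743351519107819), 5.23463773727417) [[0.51427734 0.35046327]
 [0.52955306 0.18372802]
 [0.6211411  0.192119  ]
 [0.60586536 0.35885423]]
```

View pics/a.png

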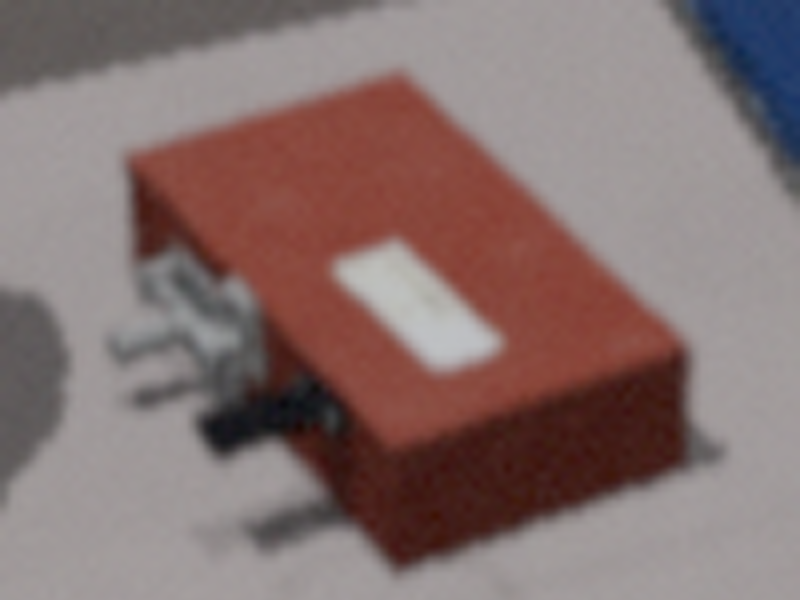

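View pics/b.png

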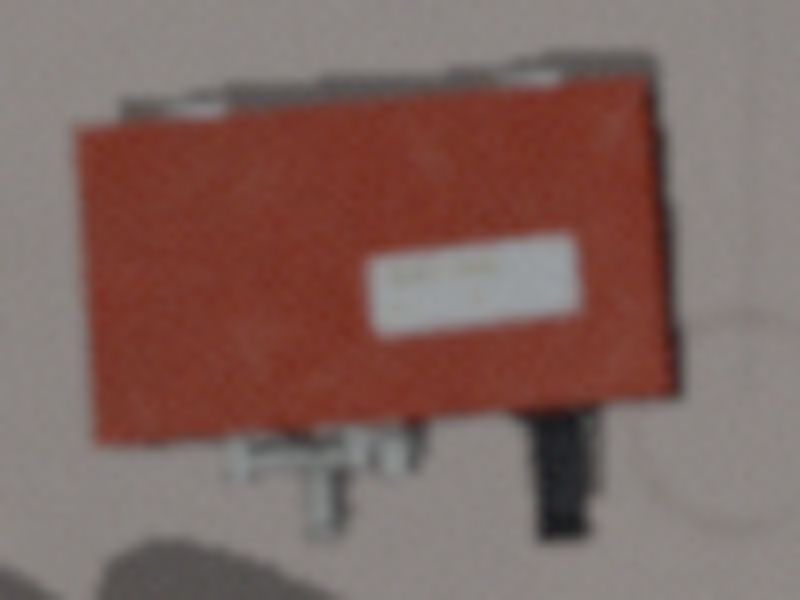

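The crops show the shut lid, the pull (tip near top b(562,538), side a(213,435)) and the knob (end near top b(325,532), side a(117,345)). I'll triangulate those points.

```bash
python3 - <<'E'
from h import *
S=dict(np.load("side0.npz"));T=dict(np.load("top0.npz"))
M=lambda d:d["mtx"]@np.c_[d["R"],d["t"]]
f=lambda p,o:(np.array(p)+.5)/8-.5+o
pts=dict(FL=((130,157),(97,443)),BL=((403,73),(78,127)),BR=((687,345),(650,75)),FR=((395,450),(672,395)),knob_end=((117,345),(325,532)),pull_tip=((213,435),(562,538)))
W={}
for k,(a,b) in pts.items():
    a=f(a,(185,130));b=f(b,(140,165))
    X=cv2.triangulatePoints(M(S),M(T),a,b)[:,0];X=X[:3]/X[3];W[k]=X
    print(k,X.round(4),"err",(proj(S,X)-a).round(2),(proj(T,X)-b).round(2))
yaw=np.arctan2(*(W["FL"]+W["BL"]-W["FR"]-W["BR"])[[0,1]]*[-1,1]);
ex=W["BL"]+W["BR"]-W["FL"]-W["FR"];yaw2=np.arctan2(ex[1],ex[0]);print("yaw",yaw,yaw2)
y=.091
R=lambda y:np.array([[np.cos(y),-np.sin(y)],[np.sin(y),np.cos(y)]])
c=sum(W[k] for k in("FL","BL","BR","FR"))/4
# lid top spans x -47..49 => centre ~ +1mm
for y in (.091,yaw2,yaw):
    o=c[:2]-R(y)@[.0,0]
    print(y,"lid centre",o,*[(k,(R(y).T@(W[k][:2]-o)*1000).round(1)) for k in W])
print([np.linalg.norm(W[a]-W[b]) for a,b in(("FL","BL"),("FL","FR"),("BL","BR"),("FR","BR"))])
E
```

```text
FL [0.5139 0.3538 0.0396] err [0.08 0.  ] [-0.06  0.15]
BL [0.6066 0.3624 0.04  ] err [ 0.25 -0.  ] [-0.19  0.44]
BR [0.6213 0.1927 0.0429] err [ 0.54 -0.03] [-0.39  0.86]
FR [0.5287 0.1844 0.0413] err [ 0.18 -0.  ] [-0.12  0.28]
knob_end [0.4866 0.2909 0.0196] err [0.4  0.02] [-0.27  0.66]
pull_tip [0.4876 0.2162 0.0377] err [-0.07 -0.  ] [ 0.04 -0.1 ]
yaw 0.08668875487974843 0.09089904612590427
0.091 lid centre [0.5676257  0.27332606] ('FL', array([-46.2,  85. ])) ('BL', array([46.9, 85.2])) ('BR', array([ 46.1, -85.2])) ('FR', array([-46.9, -85. ])) ('knob_end', array([-79.1,  24.9])) ('pull_tip', array([-84.9, -49.7]))
0.09089904612590427 lid centre [0.5676257  0.27332606] ('FL', array([-46.2,  85. ])) ('BL', array([46.9, 85.2])) ('BR', array([ 46.2, -85.2])) ('FR', array([-46.9, -85. ])) ('knob_end', array([-79.1,  24.8])) ('pull_tip', array([-84.8, -49.7]))
0.08668875487974843 lid centre [0.5676257  0.27332606] ('FL', array([-46.5,  84.8])) ('BL', array([46.5, 85.4])) ('BR', array([ 46.5, -85. ])) ('FR', array([-46.5, -85.2])) ('knob_end', array([-79.2,  24.5])) ('pull_tip', array([-84.6, -50. ]))
[np.float64(0.09307994236783049), np.float64(0.17001883204264345), np.float64(0.17044785329797937), np.float64(0.09303275532859165)]
```

```bash
cat >> h.py <<'E'
from scipy.spatial.transform import Rotation as Ro
YAW=.091
ex=np.array([np.cos(YAW),np.sin(YAW),0]);ey=np.array([-np.sin(YAW),np.cos(YAW),0]);ez=np.array([0,0,1.])
O=np.array([.5684,.2733,0])
def orient(tilt): # tool z = down tilted forward by tilt
    z=-ez*np.cos(tilt)+ex*np.sin(tilt);return Ro.from_matrix(np.c_[np.cross(ey,z),ey,z])
def rows(poses,s,n):
    """poses: list of (grasp point in box coords mm, tilt); n rows each; prints tool-frame rows"""
    p,q=np.array(s["tool_pos"]),Ro.from_quat(s["eef_rot"])
    for (b,tilt),k in zip(poses,n):
        g=O+ex*b[0]/1e3+ey*b[1]/1e3+ez*b[2]/1e3;q1=orient(tilt);p1=g+.019*q1.as_matrix()[:,2]
        rv=(q.inv()*q1).as_rotvec();T=[]
        for i in range(k):
            d=q.inv().apply((p1-p)/(k-i));T.append(d.round(4).tolist());p=p+(p1-p)/(k-i);q=q*Ro.from_rotvec(rv/k)
        print("target",p1.round(4),"turn/row",(rv/k).round(4).tolist());print(T)
def bx(s): # grasp point in box mm, tilt
    q=Ro.from_quat(s["eef_rot"]).as_matrix();d=np.array(s["tool_pos"])-.019*q[:,2]-O
    return (np.array([d@ex,d@ey,d[2]])*1e3).round(1),round(float(np.arctan2(q[:,2]@ex,-q[2,2])),3)
E
python3 - <<'E'
from h import *;from plant import r
s=r.get_state();print(bx(s))
rows([((-160,-30,190),.4),((-133,-50,95),.785)],s,[8,6])
E
```

```text
(array([-286.1,  324.5,  257. ]), -0.001)
target [0.4192 0.2296 0.1725] turn/row [-0.0129, -0.0489, -0.0628]
[[-0.0362, -0.0305, 0.0082], [-0.0338, -0.0328, 0.0095], [-0.0311, -0.035, 0.0107], [-0.0283, -0.037, 0.0117], [-0.0253, -0.0389, 0.0125], [-0.0222, -0.0405, 0.0132], [-0.019, -0.042, 0.0136], [-0.0156, -0.0433, 0.0139]]
target [0.4539 0.2126 0.0816] turn/row [-0.0, -0.0642, 0.0]
[[0.0008, -0.0033, 0.0161], [0.0019, -0.0033, 0.016], [0.0029, -0.0033, 0.0159], [0.0039, -0.0033, 0.0156], [0.0049, -0.0033, 0.0154], [0.0059, -0.0033, 0.015]]
```

Call:
servo_tool(translation=[[-0.036, -0.0305, 0.008], [-0.034, -0.033, 0.0095], [-0.031, -0.035, 0.0107], [-0.028, -0.037, 0.0117], [-0.025, -0.039, 0.0125], [-0.022, -0.0405, 0.013], [-0.019, -0.042, 0.0136], [-0.0156, -0.043, 0.014]], turn=[[-0.013, -0.049, -0.063], [-0.013, -0.049, -0.063], [-0.013, -0.049, -0.063], [-0.013, -0.049, -0.063], [-0.013, -0.049, -0.063], [-0.013, -0.049, -0.063], [-0.013, -0.049, -0.063], [-0.013, -0.049, -0.063]], grip=0.5)

```text
clock: 1.1
tool_pos: [0.3975, 0.2792, 0.1852]
eef_rot: [0.0, 0.985, -0.005, 0.175]
contact_force: [-0.0, -0.1, -0.8]
opening: 0.497
finger_force: 0.0
```

```bash
python3 - <<'E'
from h import *;from plant import r
s=r.get_state();print(s["clock"],bx(s),s["q"].round(2),s["contact_force"])
rows([((-133,-50,95),.785),((-77,-50,39.5),.785)],s,[6,6])
E
```

```text
1.1 (array([-176.2,   22.2,  203.1]), 0.35) [-0.99  0.57  0.14  2.3   1.32  0.2  -0.59] [-0.03525078 -0.10658029 -0.76607399]
target [0.4539 0.2126 0.0816] turn/row [-0.0097, -0.0722, -0.0123]
[[-0.0028, -0.0109, 0.0196], [-0.0013, -0.0111, 0.0196], [0.0003, -0.0113, 0.0195], [0.0018, -0.0115, 0.0193], [0.0033, -0.0117, 0.0191], [0.0048, -0.0118, 0.0186]]
target [0.5096 0.2177 0.0261] turn/row [-0.0, 0.0, 0.0]
[[-0.0001, -0.0, 0.0131], [-0.0001, -0.0, 0.0131], [-0.0001, -0.0, 0.0131], [-0.0001, -0.0, 0.0131], [-0.0001, -0.0, 0.0131], [-0.0001, -0.0, 0.0131]]
```

Call:
servo_tool(translation=[[0, 0, 0], [0, 0, 0]], turn=[[0, 0, 0], [0, 0, 0]])

```text
clock: 1.35
tool_pos: [0.3972, 0.2809, 0.1854]
eef_rot: [0.001, 0.985, -0.003, 0.174]
contact_force: [-0.5, 0.5, -0.3]
opening: 0.503
finger_force: 0.0
```

```bash
python3 - <<'E'
from h import *;from plant import r
s=r.get_state();print(s["clock"],bx(s),s["q"].round(2),s["contact_force"])
rows([((-128,-50,90),.785)],s,[6])
E
```

```text
1.35 (array([-176.3,   23.8,  203.3]), 0.349) [-0.99  0.57  0.14  2.3   1.3   0.2  -0.58] [-0.49759023  0.50896654 -0.30613599]
target [0.4588 0.2131 0.0766] turn/row [-0.0094, -0.0724, -0.0127]
[[-0.0034, -0.0112, 0.0206], [-0.0018, -0.0114, 0.0207], [-0.0001, -0.0116, 0.0207], [0.0015, -0.0118, 0.0205], [0.0031, -0.0119, 0.0203], [0.0047, -0.0121, 0.0199]]
```

Call:
servo_tool(translation=[[-0.0034, -0.011, 0.0206], [-0.0018, -0.0114, 0.0207], [0, -0.0116, 0.0207], [0.0015, -0.0118, 0.0205], [0.003, -0.012, 0.0203], [0.0047, -0.012, 0.02], [0, 0, 0]], turn=[[-0.0094, -0.072, -0.0127], [-0.0094, -0.072, -0.0127], [-0.0094, -0.072, -0.0127], [-0.0094, -0.072, -0.0127], [-0.0094, -0.072, -0.0127], [-0.0094, -0.072, -0.0127], [0, 0, 0]])

```text
clock: 2.22
tool_pos: [0.4282, 0.2329, 0.0911]
eef_rot: [-0.047, 0.952, -0.014, 0.302]
contact_force: [-0.1, -0.5, 0.7]
opening: 0.498
finger_force: 0.0
```

```bash
python3 - <<'E'
from h import *;from plant import r
s=r.get_state();print(s["clock"],bx(s),s["q"].round(2),s["contact_force"])
rows([((-77,-50,39.5),.785)],s,[6])
E
```

```text
2.225 (array([-154.2,  -26.5,  106.6]), 0.613) [-0.48  1.02 -0.77  2.55  2.04  1.29 -1.35] [-0.14655135 -0.45787781  0.73334685]
target [0.5096 0.2177 0.0261] turn/row [-0.008, -0.0288, 0.0048]
[[-0.0046, -0.003, 0.0167], [-0.0041, -0.0031, 0.0168], [-0.0036, -0.0033, 0.0169], [-0.0032, -0.0034, 0.0169], [-0.0027, -0.0035, 0.017], [-0.0022, -0.0036, 0.017]]
```

```bash
python3 - <<'E'
from h import *;from plant import r
s=r.get_state()
rows([((-100,-50,105),.45)],s,[6])
E
```

```text
target [0.4816 0.2152 0.0879] turn/row [-0.0087, 0.027, 0.0034]
[[-0.0066, -0.0036, 0.0056], [-0.0068, -0.0037, 0.0053], [-0.007, -0.0037, 0.0051], [-0.0071, -0.0037, 0.0049], [-0.0072, -0.0037, 0.0047], [-0.0074, -0.0037, 0.0045]]
```

Call:
servo_tool(translation=[[-0.0066, -0.0036, 0.0056], [-0.0068, -0.0037, 0.0053], [-0.007, -0.0037, 0.005], [-0.007, -0.0037, 0.005], [-0.0072, -0.0037, 0.0047], [-0.0074, -0.0037, 0.0045], [0, 0, 0]], turn=[[-0.0087, 0.027, 0.0034], [-0.0087, 0.027, 0.0034], [-0.0087, 0.027, 0.0034], [-0.0087, 0.027, 0.0034], [-0.0087, 0.027, 0.0034], [-0.0087, 0.027, 0.0034], [0, 0, 0]])

```text
clock: 3.1
tool_pos: [0.486, 0.2143, 0.0942]
eef_rot: [-0.044, 0.972, 0.009, 0.23]
contact_force: [-0.1, 0.5, -0.7]
opening: 0.503
finger_force: 0.0
```

```bash
python3 - <<'E'
from h import *;from plant import r
s=r.get_state();print(s["clock"],bx(s),s["q"].round(2),s["contact_force"])
rows([((-77,-50,60),.45),((-77,-50,39.5),.45)],s,[6,3])
E
```

```text
3.1 (array([-95.9, -51.2, 111.2]), 0.465) [-0.22  0.91 -0.72  2.35  2.04  0.88 -0.97] [-0.12334379  0.47935617 -0.65868195]
target [0.5045 0.2173 0.0429] turn/row [-0.0006, 0.0025, 0.0001]
[[0.0011, 0.0002, 0.009], [0.001, 0.0002, 0.009], [0.001, 0.0002, 0.009], [0.001, 0.0002, 0.009], [0.001, 0.0002, 0.009], [0.0009, 0.0002, 0.0091]]
target [0.5045 0.2173 0.0224] turn/row [0.0, -0.0, 0.0]
[[0.003, -0.0, 0.0062], [0.003, -0.0, 0.0062], [0.003, 0.0, 0.0062]]
```

Call:
servo_tool(translation=[[0.001, 0, 0.009], [0.001, 0, 0.009], [0.001, 0, 0.009], [0.001, 0, 0.009], [0.001, 0, 0.009], [0.001, 0, 0.009], [0, 0, 0]], turn=[[0, 0.0025, 0], [0, 0.0025, 0], [0, 0.0025, 0], [0, 0.0025, 0], [0, 0.0025, 0], [0, 0.0025, 0], [0, 0, 0]])

```text
clock: 3.98
tool_pos: [0.5023, 0.2168, 0.0403]
eef_rot: [-0.045, 0.974, 0.01, 0.22]
contact_force: [-1.0, -0.2, 0.6]
opening: 0.502
finger_force: 0.0
```

```bash
python3 - <<'E'
from h import *;from plant import r,optics
s=r.get_state();print(s["clock"],bx(s),s["q"].round(2),s["contact_force"])
rows([((-77,-50,39.5),.45)],s,[3])
for n,(y,x) in dict(side=(110,165),top=(150,140)).items():
    d=optics.snapshot(n);np.savez(n+"1.npz",**d)
    for b in [(-77,-50,60)]: print(n,proj(d,O+ex*b[0]/1e3+ey*b[1]/1e3+ez*b[2]/1e3))
    globals()[n]=cv2.resize(d["img"][y:y+100,x:x+100],(400,400),interpolation=cv2.INTER_CUBIC)
cv2.imwrite("pics/c.png",np.hstack([side,top])[:,:,::-1])
E
```

```text
3.975 (array([-79.2, -50.3,  57.5]), 0.445) [-0.2   1.03 -0.7   2.3   2.12  0.92 -0.97] [-1.0031759  -0.17161546  0.56827803]
target [0.5045 0.2173 0.0224] turn/row [-0.0001, -0.0018, 0.0006]
[[0.0019, 0.0001, 0.0057], [0.0019, 0.0001, 0.0057], [0.0019, 0.0001, 0.0057]]
side [214.23735647 174.58148853]
top [208.30708663 228.19030254]
```

View pics/c.png

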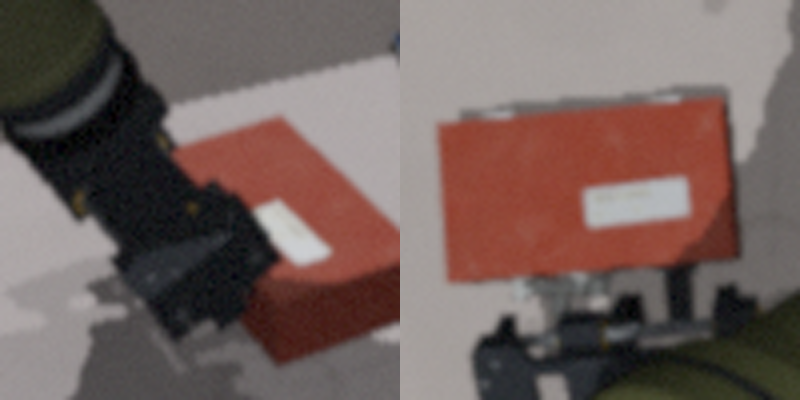

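The top view shows the fingers (628,310 and 737,310) straddling the pull (680,290) and centred on it. I'll lower and close gently.

Call:
servo_tool(translation=[[0.002, 0, 0.006], [0.002, 0, 0.006], [0.002, 0, 0.006], [0, 0, 0]], turn=[[0, 0, 0], [0, 0, 0], [0, 0, 0], [0, 0, 0]])

```text
clock: 4.58
tool_pos: [0.5043, 0.217, 0.0215]
eef_rot: [-0.045, 0.974, 0.01, 0.22]
contact_force: [-0.6, 0.3, -0.3]
opening: 0.501
finger_force: 0.0
```

Call:
servo_tool(translation=[[0, 0, 0], [0, 0, 0], [0, 0, 0], [0, 0, 0], [0, 0, 0]], turn=[[0, 0, 0], [0, 0, 0], [0, 0, 0], [0, 0, 0], [0, 0, 0]], grip=0, grip_force=15)

```text
clock: 5.2
tool_pos: [0.5045, 0.2179, 0.0224]
eef_rot: [-0.046, 0.974, 0.01, 0.221]
contact_force: [-0.4, 2.3, 0.1]
opening: 0.173
finger_force: 15.0
```

```bash
python3 - <<'E'
from h import *;from plant import r
s=r.get_state();print(s["clock"],bx(s),s["contact_force"],s["moment"],s["opening"],s["finger_force"])
b,t=bx(s);rows([(b+[0,0,4],t)],s,[4])
E
```

```text
5.2 (array([-76.8, -49.4,  39.6]), 0.446) [-0.36980885  2.27843146  0.05450852] [0.22631625 0.39642277 0.16143565] 0.1733440962028004 14.999918388202786
target [0.5046 0.2179 0.0265] turn/row [0.0003, -0.0001, 0.0007]
[[-0.0004, 0.0, -0.0009], [-0.0004, 0.0, -0.0009], [-0.0004, 0.0, -0.0009], [-0.0004, 0.0, -0.0009]]
```

Call:
servo_tool(translation=[[-0.0004, 0, -0.0009], [-0.0004, 0, -0.0009], [-0.0004, 0, -0.0009], [0, 0, 0], [0, 0, 0]], turn=[[0, 0.008, 0], [0, 0.008, 0], [0, 0.008, 0], [0, 0, 0], [0, 0, 0]])

```text
clock: 5.82
tool_pos: [0.5044, 0.2178, 0.0253]
eef_rot: [-0.046, 0.977, 0.01, 0.209]
contact_force: [-1.1, 4.8, -1.3]
opening: 0.178
finger_force: 15.0
```

Call:
servo_tool(translation=[[-0.0004, 0, -0.0009], [-0.0004, 0, -0.0009], [0, 0, 0], [0, 0, 0]], turn=[[0, 0.008, 0], [0, 0.008, 0], [0, 0, 0], [0, 0, 0]])

```text
clock: 6.32
tool_pos: [0.5041, 0.2177, 0.0262]
eef_rot: [-0.046, 0.979, 0.009, 0.2]
contact_force: [1.3, 6.5, -10.3]
opening: 0.179
finger_force: 15.0
```

The force jumped to 10 N at about 4 mm, so the bolt has caught the lid. I'll lower it back and let go.

Call:
servo_tool(translation=[[0.0004, 0, 0.0009], [0.0004, 0, 0.0009], [0.0004, 0, 0.0009], [0.0004, 0, 0.0009], [0.0004, 0, 0.0009], [0, 0, 0]], turn=[[0, -0.008, 0], [0, -0.008, 0], [0, -0.008, 0], [0, -0.008, 0], [0, -0.008, 0], [0, 0, 0]])

```text
clock: 7.08
tool_pos: [0.5046, 0.2178, 0.0225]
eef_rot: [-0.046, 0.974, 0.01, 0.221]
contact_force: [-0.6, 3.9, -0.0]
opening: 0.175
finger_force: 15.0
```

Call:
servo_tool(translation=[[0, 0, 0], [0, 0, 0], [0, 0, 0]], turn=[[0, 0, 0], [0, 0, 0], [0, 0, 0]], grip=0.45)

```text
clock: 7.45
tool_pos: [0.5047, 0.2159, 0.0221]
eef_rot: [-0.045, 0.974, 0.009, 0.221]
contact_force: [-0.1, 0.1, -1.1]
opening: 0.447
finger_force: 0.0
```

```bash
python3 - <<'E'
from h import *;from plant import r
s=r.get_state();print(s["clock"],bx(s),s["contact_force"],s["opening"],s["q"].round(2))
rows([((-80,-49,72),.42),((-74,25,72),.2)],s,[4,6])
E
```

```text
7.45 (array([-76.8, -51.3,  39.3]), 0.446) [-0.10179076  0.13306027 -1.08855962] 0.4472608727753535 [-0.2   1.07 -0.69  2.29  2.15  0.94 -0.99]
target [0.5009 0.2179 0.0547] turn/row [-0.0006, 0.0064, 0.0004]
[[-0.0027, 0.0006, -0.0077], [-0.0026, 0.0006, -0.0077], [-0.0026, 0.0006, -0.0078], [-0.0025, 0.0006, -0.0078]]
target [0.4962 0.2918 0.0534] turn/row [0.0, 0.0367, -0.0]
[[-0.0002, 0.0123, 0.0003], [-0.0002, 0.0123, 0.0003], [-0.0002, 0.0123, 0.0003], [-0.0003, 0.0123, 0.0003], [-0.0003, 0.0123, 0.0003], [-0.0003, 0.0123, 0.0003]]
```

Call:
servo_tool(translation=[[-0.0027, 0, -0.0077], [-0.0026, 0, -0.0077], [-0.0026, 0, -0.0078], [-0.0025, 0.002, -0.0078], [0, 0.0125, 0], [0, 0.0125, 0], [0, 0.0125, 0], [0, 0.0125, 0], [0, 0.0125, 0], [0, 0.0125, 0]], turn=[[0, 0, 0], [0, 0, 0], [0, 0, 0], [0, 0, 0], [0, 0.037, 0], [0, 0.037, 0], [0, 0.037, 0], [0, 0.037, 0], [0, 0.037, 0], [0, 0.037, 0]])

```text
clock: 8.7
tool_pos: [0.4932, 0.2944, 0.0553]
eef_rot: [-0.047, 0.993, 0.005, 0.111]
contact_force: [-1.1, 1.2, -0.1]
opening: 0.452
finger_force: 0.0
```

Call:
servo_tool(translation=[[0, 0, 0]], turn=[[0, 0, 0]])

```text
clock: 8.82
tool_pos: [0.4939, 0.2951, 0.0555]
eef_rot: [-0.046, 0.993, 0.006, 0.112]
contact_force: [-0.4, 0.1, -0.4]
opening: 0.452
finger_force: 0.0
```

```bash
python3 - <<'E'
from h import *;from plant import r
s=r.get_state();print(s["clock"],bx(s),s["contact_force"],s["opening"],s["q"].round(2))
rows([((-74,26,50),.2),((-74,26,24),.2)],s,[3,4])
E
```

```text
8.825 (array([-76.5,  28.4,  74. ]), 0.225) [-0.36702555  0.13331833 -0.4090313 ] 0.45242456049834473 [-0.33  0.94 -0.61  2.03  1.49  0.6  -0.42]
target [0.4961 0.2928 0.0314] turn/row [0.0005, 0.0085, 0.0007]
[[0.0011, -0.0008, 0.008], [0.0011, -0.0008, 0.008], [0.001, -0.0008, 0.008]]
target [0.4961 0.2928 0.0054] turn/row [0.0, -0.0, 0.0]
[[0.0013, 0.0, 0.0064], [0.0013, 0.0, 0.0064], [0.0013, 0.0, 0.0064], [0.0013, 0.0, 0.0064]]
```

Call:
servo_tool(translation=[[0.001, -0.0008, 0.008], [0.001, -0.0008, 0.008], [0.001, -0.0008, 0.008], [0.001, 0, 0.006], [0.0013, 0, 0.006], [0.0013, 0, 0.006], [0.0013, 0, 0.005], [0, 0, 0]], turn=[[0, 0.008, 0], [0, 0.008, 0], [0, 0.008, 0], [0, 0, 0], [0, 0, 0], [0, 0, 0], [0, 0, 0], [0, 0, 0]])

```text
clock: 9.82
tool_pos: [0.4956, 0.2905, 0.0062]
eef_rot: [-0.046, 0.994, 0.003, 0.099]
contact_force: [-1.4, -1.1, -0.6]
opening: 0.453
finger_force: 1.8
```

```bash
python3 - <<'E'
from h import *;from plant import r,optics
s=r.get_state();print(s["clock"],bx(s),s["contact_force"],s["opening"],s["q"].round(2))
for n,(y,x) in dict(side=(110,165),top=(150,140)).items():
    d=optics.snapshot(n)
    globals()[n]=cv2.resize(d["img"][y:y+100,x:x+100],(400,400),interpolation=cv2.INTER_CUBIC)
cv2.imwrite("pics/d.png",np.hstack([side,top])[:,:,::-1])
E
```

```text
9.825 (array([-74.7,  23.8,  24.9]), 0.199) [-1.44983572 -1.11488383 -0.55512438] 0.45264206640137367 [-0.33  1.03 -0.58  2.01  1.59  0.59 -0.48]
```

View pics/d.png

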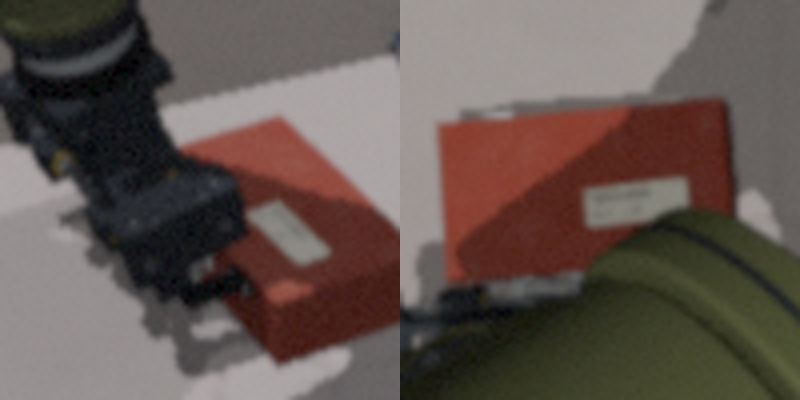

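The side view shows the gripper down beside the bolt; the top view is blocked by the forearm. The small finger force needs checking while I close lightly.

Call:
servo_tool(translation=[[0, 0, 0]], turn=[[0, 0, 0]])

```text
clock: 10.05
tool_pos: [0.4955, 0.2905, 0.0068]
eef_rot: [-0.046, 0.994, 0.004, 0.099]
contact_force: [-2.2, -3.3, -1.0]
opening: 0.45
finger_force: 2.2
```

Call:
servo_tool(translation=[[0, 0, 0], [0, 0, 0], [0, 0, 0], [0, 0, 0]], turn=[[0, 0, 0], [0, 0, 0], [0, 0, 0], [0, 0, 0]], grip=0, grip_force=8)

```text
clock: 10.55
tool_pos: [0.4963, 0.2845, 0.006]
eef_rot: [-0.044, 0.994, -0.002, 0.1]
contact_force: [-1.2, -12.3, -0.4]
opening: 0.282
finger_force: 8.2
```

```bash
python3 - <<'E'
from h import *;from plant import r,optics
s=r.get_state();print(s["clock"],bx(s),s["contact_force"],s["moment"],s["opening"],s["finger_force"])
E
```

```text
10.55 (array([-74.6,  18. ,  24.6]), 0.199) [ -1.23466455 -12.29948154  -0.40357103] [-2.25496469  0.53571516 -0.64552903] 0.28184446205267627 8.190135851909872
```

The fingers stopped 25 mm apart. The right one is on the fixed keeper, which sticks out about 14 mm, so I'll open, back out 8 mm and go vertical.

Call:
servo_tool(translation=[[0, 0, 0], [0, 0, 0], [0.002, 0, -0.001], [0.002, 0, -0.001], [0.002, 0, 0], [0.002, 0, 0], [0, 0, 0]], turn=[[0, 0, 0], [0, 0, 0], [0, 0.05, 0], [0, 0.05, 0], [0, 0.05, 0], [0, 0.05, 0], [0, 0, 0]], grip=0.45)

```text
clock: 11.42
tool_pos: [0.4893, 0.2923, 0.0086]
eef_rot: [-0.046, 0.999, 0.001, 0.001]
contact_force: [-0.0, 0.3, -0.2]
opening: 0.45
finger_force: 0.0
```

```bash
python3 - <<'E'
from h import *;from plant import r,optics
s=r.get_state();print(s["clock"],bx(s),s["contact_force"],s["moment"],s["opening"],s["finger_force"],s["q"].round(2))
rows([((-79,25,25),0)],s,[3])
E
```

```text
11.425 (array([-77.1,  26.1,  27.6]), 0.003) [-0.00523815  0.2534608  -0.17329147] [ 0.00742276 -0.02781363  0.01244621] 0.4501870202765652 0.0 [-0.24  1.06 -0.68  1.85  1.11  0.66  0.05]
target [0.4875 0.291  0.006 ] turn/row [0.0009, 0.001, 0.0002]
[[0.0006, -0.0004, 0.0009], [0.0006, -0.0004, 0.0009], [0.0006, -0.0004, 0.0009]]
```

Forces are clear. I'll make the small correction and close.

Call:
servo_tool(translation=[[0.001, -0.001, 0.001], [0.001, 0, 0.001], [0, 0, 0]], turn=[[0, 0, 0], [0, 0, 0], [0, 0, 0]])

```text
clock: 11.8
tool_pos: [0.485, 0.2896, 0.006]
eef_rot: [-0.047, 0.999, -0.001, -0.0]
contact_force: [-1.0, 0.1, 0.1]
opening: 0.453
finger_force: 0.0
```

Call:
servo_tool(translation=[[0, 0, 0], [0, 0, 0], [0, 0, 0], [0, 0, 0], [0, 0, 0]], turn=[[0, 0, 0], [0, 0, 0], [0, 0, 0], [0, 0, 0], [0, 0, 0]], grip=0, grip_force=10)

```text
clock: 12.42
tool_pos: [0.4854, 0.2903, 0.0061]
eef_rot: [-0.047, 0.999, 0.0, -0.0]
contact_force: [0.6, 2.6, -0.6]
opening: 0.125
finger_force: 10.0
```

```bash
python3 - <<'E'
from h import *;from plant import r,optics
s=r.get_state();print(s["clock"],bx(s),s["contact_force"],s["moment"],s["opening"]*88,s["finger_force"])
E
```

```text
12.425 (array([-81.1,  24.4,  25.1]), -0.0) [ 0.56573452  2.58080959 -0.55121183] [ 0.53725794 -0.02151086  0.00700662] 11.0278734328343 9.997245445847511
```

The knob is gripped at 11 mm. I'll draw it left along the box's y.

Call:
servo_tool(translation=[[0, 0.002, 0], [0, 0.002, 0], [0, 0.002, 0], [0, 0.002, 0], [0, 0.002, 0], [0, 0.002, 0], [0, 0.002, 0], [0, 0, 0]], turn=[[0, 0, 0], [0, 0, 0], [0, 0, 0], [0, 0, 0], [0, 0, 0], [0, 0, 0], [0, 0, 0], [0, 0, 0]])

```text
clock: 13.42
tool_pos: [0.4841, 0.3038, 0.006]
eef_rot: [-0.047, 0.999, -0.0, -0.0]
contact_force: [0.2, -0.0, -1.2]
opening: 0.118
finger_force: 10.0
```

```bash
python3 - <<'E'
from h import *;from plant import r,optics
s=r.get_state();print(s["clock"],bx(s),s["contact_force"],s["opening"]*88,s["finger_force"])
E
```

```text
13.425 (array([-81.1,  38. ,  25. ]), -0.0) [ 0.15685664 -0.03070388 -1.17328653] 10.425546148102038 10.007432643324137
```

Call:
servo_tool(translation=[[0, 0.0015, 0], [0, 0.0015, 0], [0, 0, 0]], turn=[[0, 0, 0], [0, 0, 0], [0, 0, 0]])

```text
clock: 13.8
tool_pos: [0.4839, 0.3065, 0.006]
eef_rot: [-0.047, 0.999, -0.0, -0.0]
contact_force: [1.0, -0.8, -0.0]
opening: 0.121
finger_force: 10.0
```

```bash
python3 - <<'E'
from h import *;from plant import r,optics
s=r.get_state();print(s["clock"],bx(s),s["contact_force"],s["opening"]*88,s["finger_force"])
E
```

```text
13.8 (array([-81.2,  40.7,  25. ]), -0.0) [ 0.97693298 -0.77248459 -0.02957152] 10.686617671540057 10.008827950805426
```

Call:
servo_tool(translation=[[0, 0.0015, 0], [0, 0.001, 0], [0, 0, 0]], turn=[[0, 0, 0], [0, 0, 0], [0, 0, 0]])

```text
clock: 14.18
tool_pos: [0.4839, 0.3068, 0.0058]
eef_rot: [-0.046, 0.999, -0.002, -0.0]
contact_force: [1.2, -5.2, 1.7]
opening: 0.122
finger_force: 10.0
```

The bolt is at its stop (-5 N). I'll release it, lift, and return to the pull.

Call:
servo_tool(translation=[[0, -0.0015, 0], [0, 0, 0], [0, 0, 0]], turn=[[0, 0, 0], [0, 0, 0], [0, 0, 0]], grip=0.4)

```text
clock: 14.55
tool_pos: [0.4835, 0.3084, 0.0061]
eef_rot: [-0.047, 0.999, 0.0, -0.0]
contact_force: [-0.5, -0.0, -0.4]
opening: 0.396
finger_force: 0.0
```

```bash
python3 - <<'E'
from h import *;from plant import r,optics
s=r.get_state();print(s["clock"],bx(s),s["contact_force"],s["opening"]*88,s["finger_force"])
rows([((-84,39,75),0),((-81,-49,75),.45),((-77,-49,39.5),.45)],s,[5,8,5])
E
```

```text
14.55 (array([-81.3,  42.6,  25.1]), -0.001) [-0.48670291 -0.04283366 -0.38096188] 34.842888701880966 0.0
target [0.4812 0.3045 0.056 ] turn/row [0.0002, -0.0001, 0.0006]
[[0.0005, -0.0007, -0.01], [0.0005, -0.0007, -0.01], [0.0005, -0.0007, -0.01], [0.0005, -0.0007, -0.01], [0.0005, -0.0007, -0.01]]
target [0.5004 0.2179 0.0579] turn/row [0.0, -0.0562, 0.0]
[[-0.0014, -0.011, -0.0002], [-0.0014, -0.011, -0.0002], [-0.0014, -0.011, -0.0001], [-0.0014, -0.011, 0.0], [-0.0014, -0.011, 0.0001], [-0.0014, -0.011, 0.0002], [-0.0014, -0.011, 0.0002], [-0.0014, -0.011, 0.0003]]
target [0.5044 0.2183 0.0224] turn/row [-0.0, -0.0, -0.0]
[[0.0024, 0.0, 0.0067], [0.0024, 0.0, 0.0067], [0.0024, 0.0, 0.0067], [0.0024, 0.0, 0.0067], [0.0024, 0.0, 0.0067]]
```

Call:
servo_tool(translation=[[0.0005, 0, -0.01], [0.0005, 0, -0.01], [0.0005, 0, -0.01], [0.0005, 0, -0.01], [0.0005, 0, -0.01]], turn=[[0, 0, 0], [0, 0, 0], [0, 0, 0], [0, 0, 0], [0, 0, 0]])

```text
clock: 15.18
tool_pos: [0.4813, 0.3071, 0.0568]
eef_rot: [-0.047, 0.999, -0.0, -0.0]
contact_force: [0.4, -0.3, 0.9]
opening: 0.4
finger_force: 0.0
```

Call:
servo_tool(translation=[[-0.0014, -0.0115, 0], [-0.0014, -0.0115, 0], [-0.0014, -0.0115, 0], [-0.0014, -0.0115, 0], [-0.0014, -0.0115, 0], [-0.0014, -0.0115, 0], [-0.0014, -0.0115, 0], [-0.0014, -0.0115, 0], [0, 0, 0]], turn=[[0, -0.056, 0], [0, -0.056, 0], [0, -0.056, 0], [0, -0.056, 0], [0, -0.056, 0], [0, -0.056, 0], [0, -0.056, 0], [0, -0.056, 0], [0, 0, 0]])

```text
clock: 16.3
tool_pos: [0.4998, 0.2156, 0.0579]
eef_rot: [-0.046, 0.974, 0.009, 0.221]
contact_force: [-0.3, 1.0, 0.8]
opening: 0.401
finger_force: 0.0
```

```bash
python3 - <<'E'
from h import *;from plant import r,optics
s=r.get_state();print(s["clock"],bx(s),s["contact_force"],s["opening"]*88,s["q"].round(2))
rows([((-77,-49,39.5),.45)],s,[6])
E
```

```text
16.3 (array([-81.7, -51.2,  75. ]), 0.445) [-0.25767555  1.01901127  0.78866411] 35.2881359760815 [-0.26  0.96 -0.61  2.31  2.13  0.83 -1.02]
target [0.5044 0.2183 0.0224] turn/row [-0.0001, -0.0008, 0.0005]
[[0.0018, 0.0004, 0.0057], [0.0018, 0.0004, 0.0057], [0.0018, 0.0004, 0.0057], [0.0018, 0.0004, 0.0057], [0.0018, 0.0004, 0.0057], [0.0018, 0.0004, 0.0057]]
```

Call:
servo_tool(translation=[[0.0018, 0.0004, 0.006], [0.0018, 0.0004, 0.006], [0.0018, 0.0004, 0.006], [0.0018, 0.0004, 0.006], [0.0018, 0.0004, 0.006], [0.0018, 0.0004, 0.005], [0, 0, 0]], turn=[[0, 0, 0], [0, 0, 0], [0, 0, 0], [0, 0, 0], [0, 0, 0], [0, 0, 0], [0, 0, 0]])

```text
clock: 17.18
tool_pos: [0.5057, 0.2193, 0.0215]
eef_rot: [-0.045, 0.974, 0.01, 0.221]
contact_force: [-0.9, -0.3, -0.5]
opening: 0.4
finger_force: 0.0
```

Call:
servo_tool(translation=[[0, 0, 0], [0, 0, 0], [0, 0, 0], [0, 0, 0]], turn=[[0, 0, 0], [0, 0, 0], [0, 0, 0], [0, 0, 0]], grip=0, grip_force=20)

```text
clock: 17.68
tool_pos: [0.506, 0.2182, 0.0221]
eef_rot: [-0.045, 0.974, 0.009, 0.222]
contact_force: [-0.9, -3.7, 1.9]
opening: 0.169
finger_force: 20.0
```

```bash
cat >> h.py <<'E'
def arc(s,th0,th1,k,rot=1.0):
    """grasp follows circle about the hinge (49,33); tool turns rot*(dtheta)"""
    b,t=bx(s);v=np.array([b[0]-49,b[2]-33]);L=[]
    for th in np.linspace(th0,th1,k+1)[1:]:
        d=th-th0;L.append(((49+v[0]*np.cos(d)+v[1]*np.sin(d),b[1],33-v[0]*np.sin(d)+v[1]*np.cos(d)),t-rot*d))
    rows(L,s,[1]*k)
E
python3 - <<'E'
from h import *;from plant import r,optics
s=r.get_state();print(s["clock"],bx(s),s["contact_force"],s["opening"]*88,s["q"].round(2))
arc(s,0,.3,6)
E
```

```text
17.675 (array([-75.4, -49.2,  39.2]), 0.448) [-0.85736947 -3.66833223  1.93950235] 14.845500866507885 [-0.26  1.05 -0.6   2.29  2.2   0.88 -1.06]
target [0.5056 0.2182 0.0279] turn/row [-0.0021, 0.0498, 0.0018]
[[-0.0021, 0.0, -0.0054]]
target [0.5055 0.2182 0.0337] turn/row [0.0, 0.05, -0.0]
[[-0.0022, 0.0, -0.0054]]
target [0.5057 0.2182 0.0396] turn/row [0.0, 0.05, 0.0]
[[-0.0022, 0.0, -0.0054]]
target [0.5061 0.2182 0.0454] turn/row [-0.0, 0.05, -0.0]
[[-0.0022, -0.0, -0.0054]]
target [0.5069 0.2183 0.0512] turn/row [0.0, 0.05, 0.0]
[[-0.0022, -0.0, -0.0054]]
target [0.5079 0.2184 0.0569] turn/row [0.0, 0.05, -0.0]
[[-0.0022, 0.0, -0.0054]]
```

Call:
servo_tool(translation=[[-0.0022, 0, -0.0054], [-0.0022, 0, -0.0054], [-0.0022, 0, -0.0054], [0, 0, 0]], turn=[[0, 0.05, 0], [0, 0.05, 0], [0, 0.05, 0], [0, 0, 0]])

```text
clock: 18.18
tool_pos: [0.5058, 0.2182, 0.04]
eef_rot: [-0.046, 0.988, 0.006, 0.148]
contact_force: [-0.6, -3.2, -0.8]
opening: 0.17
finger_force: 20.0
```

Call:
servo_tool(translation=[[-0.0022, 0, -0.0054], [-0.0022, 0, -0.0054], [-0.0022, 0, -0.0054], [-0.0022, 0, -0.0054], [-0.0022, 0, -0.0054], [0, 0, 0]], turn=[[0, 0.05, 0], [0, 0.05, 0], [0, 0.05, 0], [0, 0.05, 0], [0, 0.05, 0], [0, 0, 0]])

```text
clock: 18.92
tool_pos: [0.5104, 0.2185, 0.0666]
eef_rot: [-0.046, 0.999, -0.001, 0.028]
contact_force: [-2.2, -2.0, 0.9]
opening: 0.174
finger_force: 20.0
```

```bash
python3 - <<'E'
from h import *;from plant import r,optics
s=r.get_state();b,t=bx(s);print(s["clock"],b,t,s["contact_force"],s["moment"],s["opening"]*88,s["q"].round(2))
print("theta est",np.arctan2(b[2]-33,49-b[0])-np.arctan2(6.2,124.4),"radius",np.hypot(b[2]-33,49-b[0]))
E
```

```text
18.925 [-63.8 -49.2  85.6] 0.055 [-2.19357932 -2.03649945  0.86175258] [-0.41575996  0.33242964 -0.02863979] 15.27456424087659 [-0.2   0.89 -0.51  1.94  0.95  0.52  0.26]
theta est 0.38653790230085394 radius 124.46123894610723
```

The lid rises freely. Continuing.

Call:
servo_tool(translation=[[-0.0022, 0, -0.0054], [-0.0022, 0, -0.0054], [-0.0022, 0, -0.0054], [-0.0022, 0, -0.0054], [-0.0022, 0, -0.0054], [-0.0022, 0, -0.0054], [-0.0022, 0, -0.0054], [0, 0, 0]], turn=[[0, 0.05, 0], [0, 0.05, 0], [0, 0.05, 0], [0, 0.05, 0], [0, 0.05, 0], [0, 0.05, 0], [0, 0.05, 0], [0, 0, 0]])

```text
clock: 19.92
tool_pos: [0.5282, 0.2201, 0.1026]
eef_rot: [-0.046, 0.988, -0.011, -0.147]
contact_force: [-4.5, -4.3, 4.6]
opening: 0.173
finger_force: 20.0
```

```bash
python3 - <<'E'
from h import *;from plant import r,optics
s=r.get_state();b,t=bx(s);print(s["clock"],b,t,s["contact_force"],s["moment"],s["opening"]*88,s["q"].round(2))
th=np.arctan2(b[2]-33,49-b[0])-np.arctan2(6.2,124.4);print("theta est",th,"radius",np.hypot(b[2]-33,49-b[0]))
arc(s,th,1.17,9,.9)
E
```

```text
19.925 [-39.3 -49.2 120.7] -0.296 [-4.51550277 -4.28118315  4.64730247] [-0.67432407  0.76000649  0.22391548] 15.260829789601583 [-0.05  1.03 -0.75  1.53  0.55  1.11  0.72]
theta est 0.7321910620348397 radius 124.45151666412106
target [0.5318 0.2206 0.107 ] turn/row [-0.0078, 0.0434, 0.0004]
[[-0.0022, 0.0001, -0.0053]]
target [0.5356 0.2209 0.1112] turn/row [-0.0, 0.0438, 0.0]
[[-0.0022, -0.0, -0.0053]]
target [0.5395 0.2213 0.1153] turn/row [0.0, 0.0438, 0.0]
[[-0.0022, -0.0, -0.0053]]
target [0.5437 0.2216 0.1192] turn/row [0.0, 0.0438, 0.0]
[[-0.0022, -0.0, -0.0053]]
target [0.548  0.222  0.1228] turn/row [0.0, 0.0438, -0.0]
[[-0.0022, 0.0, -0.0052]]
target [0.5526 0.2224 0.1263] turn/row [0.0, 0.0438, 0.0]
[[-0.0023, -0.0, -0.0052]]
target [0.5572 0.2229 0.1295] turn/row [-0.0, 0.0438, -0.0]
[[-0.0023, -0.0, -0.0052]]
target [0.5621 0.2233 0.1325] turn/row [0.0, 0.0438, 0.0]
[[-0.0023, 0.0, -0.0052]]
target [0.567  0.2238 0.1352] turn/row [0.0, 0.0438, -0.0]
[[-0.0023, -0.0, -0.0052]]
```

Call:
servo_tool(translation=[[-0.0019, 0, -0.0055], [-0.0019, 0, -0.0055], [-0.002, 0, -0.0055], [-0.002, 0, -0.0054], [-0.002, 0, -0.0053], [-0.0022, 0, -0.0053], [0, 0, 0]], turn=[[0, 0.045, 0], [0, 0.045, 0], [0, 0.045, 0], [0, 0.045, 0], [0, 0.045, 0], [0, 0.045, 0], [0, 0, 0]])

```text
clock: 20.8
tool_pos: [0.5531, 0.2226, 0.127]
eef_rot: [-0.044, 0.96, -0.017, -0.277]
contact_force: [-1.2, -3.5, 1.8]
opening: 0.173
finger_force: 20.0
```

```bash
python3 - <<'E'
from h import *;from plant import r,optics
s=r.get_state();b,t=bx(s);print(s["clock"],b,t,s["contact_force"],s["moment"],s["opening"]*88,s["q"].round(2))
th=np.arctan2(b[2]-33,49-b[0])-np.arctan2(6.2,124.4);print("theta est",th,"radius",np.hypot(b[2]-33,49-b[0]))
arc(s,th,1.17,4,.9)
E
```

```text
20.8 [ -9.7 -49.  143.1] -0.563 [-1.23081119 -3.47977893  1.8056037 ] [-0.51906548 -0.03640674  0.36092871] 15.239412418279658 [-0.08  1.16 -0.77  1.15  0.41  1.55  0.89]
theta est 1.031182412927428 radius 124.77058948325923
target [0.5564 0.223  0.1293] turn/row [-0.0076, 0.0309, -0.0021]
[[-0.0016, 0.0001, -0.0037]]
target [0.5599 0.2233 0.1315] turn/row [0.0, 0.0312, -0.0]
[[-0.0016, -0.0, -0.0037]]
target [0.5634 0.2236 0.1336] turn/row [-0.0, 0.0312, 0.0]
[[-0.0016, -0.0, -0.0037]]
target [0.5669 0.224  0.1355] turn/row [0.0, 0.0312, 0.0]
[[-0.0017, 0.0, -0.0037]]
```

Call:
servo_tool(translation=[[-0.0016, 0, -0.0037], [-0.0016, 0, -0.0037], [-0.0016, 0, -0.0037], [-0.0016, 0, -0.0037], [0, 0, 0], [0, 0, 0]], turn=[[0, 0.031, 0], [0, 0.031, 0], [0, 0.031, 0], [0, 0.031, 0], [0, 0, 0], [0, 0, 0]])

```text
clock: 21.55
tool_pos: [0.567, 0.2239, 0.1356]
eef_rot: [-0.043, 0.941, -0.018, -0.335]
contact_force: [-0.3, -3.8, -2.4]
opening: 0.174
finger_force: 20.0
```

```bash
python3 - <<'E'
from h import *;from plant import r,optics
s=r.get_state();b,t=bx(s);print(s["clock"],b,t,s["contact_force"],s["opening"]*88,s["finger_force"],abs(s["qd"]).max())
print("theta est",np.arctan2(b[2]-33,49-b[0])-np.arctan2(6.2,124.4))
L=[]
for n in("side","top"):
    d=optics.snapshot(n);L.append(cv2.resize(d["img"][60:260,110:310],(400,400),interpolation=cv2.INTER_CUBIC))
    P=cloud(d);i=d["img"].astype(int);m=(i[...,0]>45)&(i[...,0]>1.8*i[...,1])&(d["z_map"]>0)
    B=np.stack([(P-O)@ex,(P-O)@ey,P[...,2]],-1)
    m&=(B[...,2]>.06)&(abs(B[...,1])<.085)&(abs(B[...,0])<.1);Q=B[m][:,[0,2]]
    if len(Q)>30: 
        v=np.linalg.svd(Q-Q.mean(0),full_matrices=False)[2][0];print(n,len(Q),"lid angle",np.arctan2(abs(v[1]),-v[0]*np.sign(v[1])))
cv2.imwrite("pics/e.png",np.hstack(L)[:,:,::-1])
E
```

```text
21.55 [  6.1 -48.9 150.3] -0.685 [-0.27560829 -3.8160681  -2.44872718] 15.33688192222386 19.979133713641204 0.0051616075765608
theta est 1.1703803900973857
side 153 lid angle 1.1584780257477345
top 313 lid angle 1.1328166833832822
```

View pics/e.png

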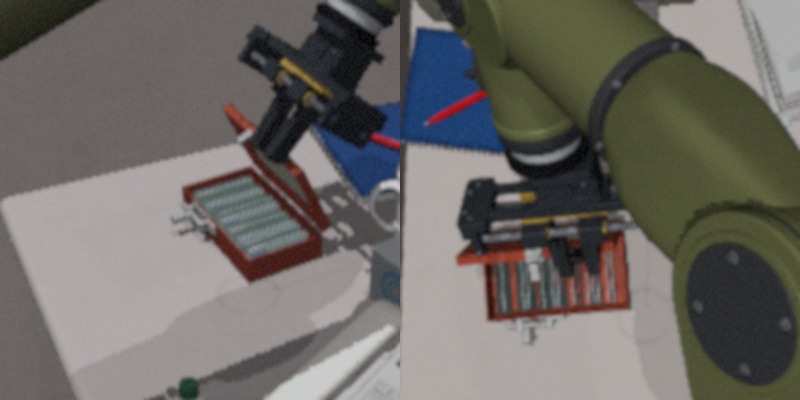

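The side view shows the lid (235,110 to 325,225) standing steeply over the open box, held by the gripper. The mug at (385,200) is undisturbed. Depth gives about 1.15 rad, so I'll hand in.

```bash
python3 -c "
from plant import r
print(r.finish_job())"
```

```text
the job is handed in; nothing more can be done
None
```

The slide box is open and the gripper is still holding the lid at about 1.15 rad (66°): the light tug showed the bolt had caught it, so I drew the bolt fully to its stop by the knob first. On the way one finger pressed the bolt's fixed keeper at about 12 N, and I saw no sign that the other things on the desk had moved.

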